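# Push a stuck tube adapter out of a centrifuge bucket

## Robot

A 6-joint arm with a two-finger parallel gripper is mounted at the origin on a cart in front of the work surface, level with it; the furniture and walls round the work are solid. World frame = base frame: x ahead of the robot, y to its left, z up, the work surface at z = 0. Lengths are in m, angles in rad, forces in N, time in s.
With the tool pointing down it reaches from about 0.225 to 0.875 m from the base axis. Payload 3.4 kg.
Tool frame: the origin (TCP) lies at the very end of the fingers, on their centre line; the grasp point (between the pads) lies arm.grasp_offset behind it (arm.grasp_offset is the distance from the TCP to the grasp point, in m); y points along the fingers, x is the direction in which the jaws open and shut, and the axes are right-handed (so a half turn about y gives the same grasp; the last joint's range is limited). The gripper opens to 85 mm and grips with 20 to 120 N. Pads are 22 mm wide; open, the fingers measure 114 mm over their backs; the gripper's body (76 mm by 85 mm) begins 54 mm behind the grasp point. The pads swing forward as they close: fully open they stand 13 mm farther back than shut.
Start: joints at [-1.272, 0.276, 1.505, -0, 1.361, -0.121], TCP at [0.234, -0.525, 0.231] pointing down, gripper open.
Joint ranges: [-2.89, 2.89], [-0.75, 2.08], [0.22, 2.7], [-1.18, 4.32], [0.11, 2.71], [-2.7, 2.7]. Speed limits (rad/s): [2.57, 2.57, 3.14, 3.14, 3.14, 3.14].

## Interface

Orientations are given as a 3x3 rotation matrix whose columns are the frame's x, y, z axes.
In Python, from station import arm gives the robot as it stands.
- The arm moves only by the shell command python3 -m creep 'ROWS' [OPENING] [FORCE]. ROWS is JSON, a list that holds one entry, the list of rows, each a list of 6 numbers: the shift along the tool's x, y, z in m, then the turn, a rotation vector about the tool's x, y, z in degrees. In form: [[[x, y, z, rx, ry, rz], ...]]. A call has 1 to 5 rows; each row shifts and turns the pose as measured when the row begins, along the tool's axes as they then stand; what a row does not reach is not made up. A row lasts 1/12 s, in which the tool goes at most 41.7 mm and 7.16 degrees, less where a joint would pass 70% of its speed; a pose out of reach is approached as far as the arm can. A call is refused whole if a number of a shift passes 0.0417 or a number of a turn 7.16, either way. A call with a gripper value outside its range is refused whole. OPENING is the closure in counts, from 0 (fully open) to 255 (shut), set as the call begins (- or left out, the last holds). The fingers move at their own pace and stop on an object; FORCE is the grip in N (left out, the last holds). Time passes only in rows, so rows that do not move let the fingers close. It gives the time, the measured TCP pose, the force and the opening at its end, in the units of the state.
- arm.observe(): the state, without advancing time (a new reading comes with each control period).
- arm.get_image(name): name is "scene" or "top" or "wrist"; returns (picture, depth): 420x560x3 uint8, blue, green, red; 420x560 float32, m along the optical axis (not along the pixel's ray), 0 where there is no reading.
- arm.camera_info(name): a dict with "mtx" (3x3 intrinsics, pixels), "view" (4x4, takes a point from world to camera coordinates). Camera axes: x right, y down, z forward; pixel columns grow to the right and rows downward; lengths in m; the calibration is good to about 2 mm. A picture is of the moment at which its call begins: read the wrist's pose just before it. camera_info takes no time and is no camera call; for the wrist camera it gives the pose at the moment of the call.
- arm.close_job(): hands the job in, once; it reports no verdict.
The state is a dict: "time": time; "qpos": joint angles; "joint_velocities": joint speeds; "joint_torque": joint torques, N m; "tcp_pos": TCP position; "eef_rot": TCP orientation; "ft_force": force on the tool from outside, world axes, zero at the start; "wrist_torque": the same for the moment, N m; "gripper_width": finger opening in m.
Only numpy, scipy, OpenCV 4.12 (cv2) and the standard library are available. Lean on these libraries where they do the work, as an engineer would, in place of code of your own. Each camera call takes 0.05 s, during which the arm holds its last target.

## Task

The tube adapter is stuck in the centrifuge bucket that is clamped mouth-down at a slant in the ejector stand. Take the push rod out of its holder, push the adapter out from behind through the hole in the bucket's base so that it slides down into the stand's catch tray, then put the rod back upright in its holder, fully home on its flange. Leave the reagent bottle, specimen cup, timer and marker where they are.

Things in the scene. Friction and masses are not known exactly. Their poses are not given: they have to be found in the camera images.
- stand: Fixed grey and steel ejector stand, 246 x 98 mm (122 mm over the black clamp screws). Origin: centre of its underside; x points level from the bucket's hole end to the catch tray, z up. Two cheek plates hold the bucket; a steel chute leads from its mouth down to the open tray, whose floor, 6 mm above the bench, spans x = -5 to 119, y = -43 to 43 mm; walls 48 mm high.
- bucket: Fixed aluminium centrifuge bucket, a round pot 104 mm long, 69 mm wide (75 at the rim), base up, axis 35 degrees from vertical. Origin: outer mouth of the access hole, in a boss 35 mm wide on the base, 180 mm above the bench. z axis: out of the hole along the bore; the rod goes in along -z. Hole 19 mm wide, 18 mm long, then bore 59 mm wide, 86 mm long; two spring-loaded balls at z = -74 mm.
- adapter_centre (a point): Centre of the adapter: loose white plastic sleeve, 56 mm in diameter, 82 mm long, about 0.12 kg, tube bore towards the bucket's mouth. Its closed flat end lies 18 mm in from the hole's outer mouth. Two spring-loaded balls in the bore wall hold it with 5 to 12 N; pushed 57 mm (rod tip 75 mm deep from the hole's outer mouth) it is past them and slides by itself down the chute.
- holder: Fixed holder of the push rod: an upright aluminium tube on a round grey foot (80 mm in diameter) with a black collar at the top, 35 mm in diameter, 126 mm high over all. Origin: centre of its underside, z up. It may stand to the left or to the right of the stand.
- holder_mouth (a point): Centre of the holder's open top, 126 mm above the bench. The opening is 25 mm wide for the first 8 mm, then 20 mm wide down to 12 mm above the bench.
- rod_handle (a point): Centre of the black round handle (24 mm in diameter, 46 mm long) of the loose push rod, which starts upright in the holder; z axis along the rod from tip to handle. Below the handle a steel flange, 40 mm in diameter, spans 112 to 118 mm from the tip, then a straight rod 12 mm in diameter. Handle centre 141 mm from the tip, whole length 164 mm, 0.14 kg.
- rod_tip (a point): The free lower end of the push rod, on its axis; 14 mm above the bench while the rod stands in the holder.
- rod_flange (a point): Centre of the underside of the rod's flange, 112 mm from its tip; it rests on the holder's top, 126 mm above the bench, when the rod is home.
- reagent_bottle_mid (a point): Bystander: brown reagent bottle with a black cap, 56 mm in diameter, 116 mm high; point half-way up.
- sample_cup_mid (a point): Bystander: white specimen cup with a lid, 65 mm in diameter, 64 mm high; point half-way up.
- timer_mid (a point): Bystander: white lab timer lying flat, 64 x 64 x 18 mm; its centre.
- marker_mid (a point): Bystander: black and white marker lying flat, 16 x 133 x 18 mm, long along its y axis; its centre.

How it is judged:
By the outcome, as a careful person would: the job done as asked, in the order asked, and still so for the second after the job is handed in, with the robot touching nothing.
It also fails if it takes over 54 s, if anything falls off the work surface, if the arm or the gripper's body presses on something with over 40 N, if the wrist force passes 120 N, or if a joint passes its speed limit or range.

## Working session

There is one attempt and no reset: what is moved stays moved. The work goes in short steps, Python scripts to look and compute and a shell command to move; the robot and the scene stay as the last step left them, time stands still between calls to the robot, and variables do not carry over. Pictures are saved under pics/ and viewed, and the job is handed in when it is done.

```bash
ls; mkdir -p pics
python3 - <<'E'
from station import arm
import cv2,numpy as np
np.set_printoptions(precision=4,suppress=True)
s=arm.observe()
for k,v in s.items(): print(k,np.array(v).tolist() if 0 else v)
print(arm.grasp_offset)
for n in ["scene","top","wrist"]:
    i=arm.camera_info(n);p,d=arm.get_image(n)
    cv2.imwrite(f"pics/{n}0.png",p);np.save(f"pics/{n}0.npy",d);np.savez(f"pics/{n}0i.npz",**i)
    print(n,i['mtx'],i['view'])
E
```

```text
pics
time 0.0
qpos [-1.272   0.2766  1.5062  0.      1.3607 -0.121 ]
joint_velocities [ 0.0005  0.0015 -0.0001 -0.0008 -0.0003 -0.0011]
joint_torque [  0.0016 -41.6763 -24.5811   0.0001   0.0108  -0.    ]
tcp_pos [ 0.2342 -0.5246  0.2304]
eef_rot [[ 0.4076 -0.0005  0.9132]
 [-0.9132  0.0018  0.4076]
 [-0.0018 -1.      0.0002]]
ft_force [ 0.4264 -1.0308  0.2049]
wrist_torque [-0.0038 -0.0486  0.0423]
gripper_width 0.08511700818403584
0.0187
scene [[457.021    0.     283.6889]
 [  0.     457.021  204.8143]
 [  0.       0.       1.    ]] [[-0.5024 -0.8644 -0.0195  0.2592]
 [-0.5586  0.3417 -0.7558  0.39  ]
 [ 0.66   -0.3688 -0.6545  0.8754]
 [ 0.      0.      0.      1.    ]]
top [[420.161    0.     279.1445]
 [  0.     420.161  203.2322]
 [  0.       0.       1.    ]] [[-0.026  -0.9995 -0.0201  0.0146]
 [-0.9891  0.0287 -0.1444  0.5221]
 [ 0.1449  0.0162 -0.9893  0.9273]
 [ 0.      0.      0.      1.    ]]
wrist [[353.5625   0.     281.4717]
 [  0.     353.5625 216.0436]
 [  0.       0.       1.    ]] [[ 0.4073 -0.9133 -0.0019 -0.5733]
 [-0.8753 -0.391   0.2844 -0.0378]
 [-0.2605 -0.1142 -0.9587  0.3795]
 [ 0.      0.      0.      1.    ]]
```

View pics/scene0.png

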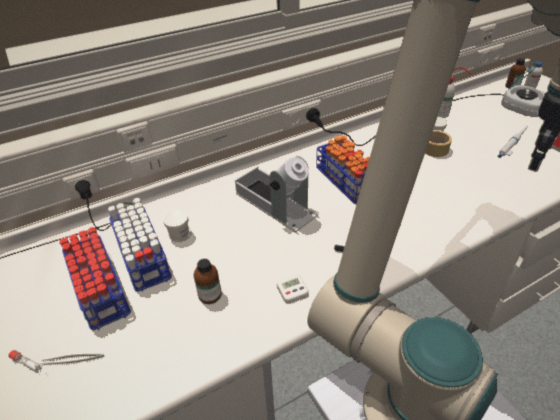

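View pics/top0.png

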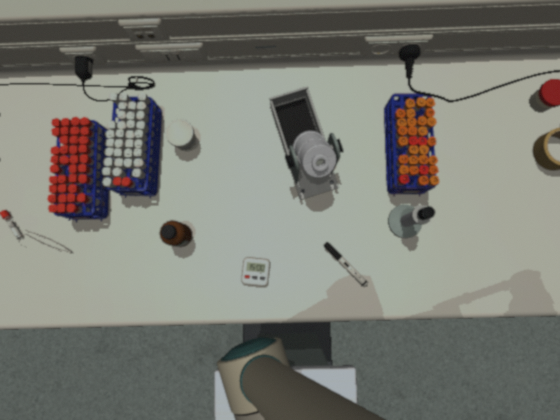

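Run:
```python
import cv2,numpy as np
a=cv2.imread('pics/top0.png')[70:300,230:460]
cv2.imwrite('pics/topz.png',cv2.resize(a[:140,20:220],None,fx=4,fy=4,interpolation=cv2.INTER_CUBIC)[:600])
a=cv2.imread('pics/scene0.png')[130:260,220:370]
cv2.imwrite('pics/scenez.png',cv2.resize(a,None,fx=4,fy=4,interpolation=cv2.INTER_CUBIC))
```

```text
(no output)
```

View pics/topz.png

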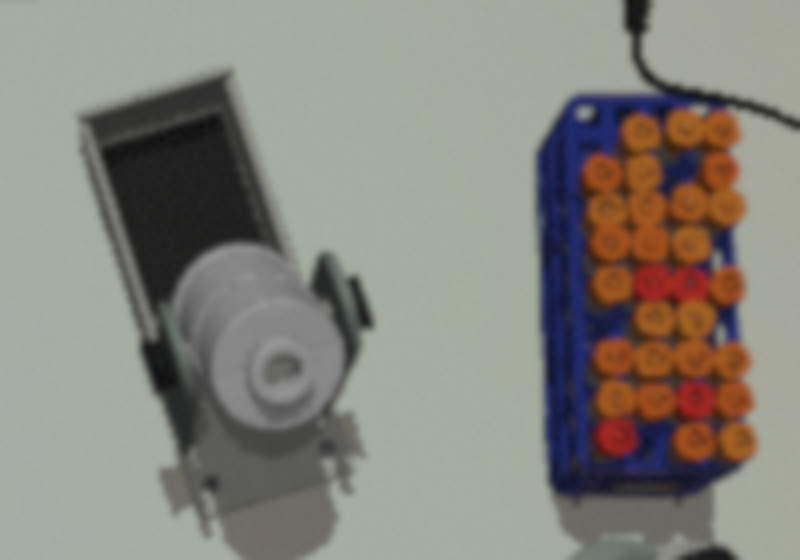

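View pics/scenez.png

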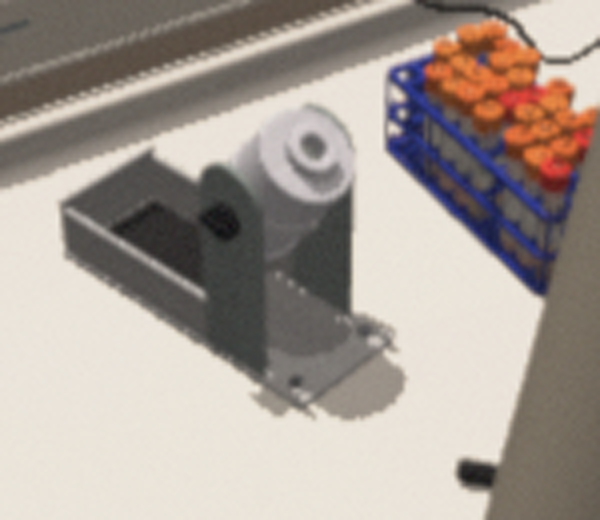

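View pics/wrist0.png

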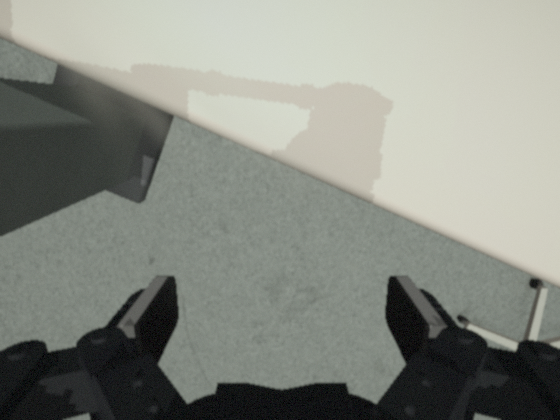

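```bash
cat > h.py <<'E'
import numpy as np
np.set_printoptions(precision=4,suppress=True)
def ray(i,u,v):
    V=i['view'];R=V[:3,:3];c=-R.T@V[:3,3]
    return c,R.T@np.linalg.inv(i['mtx'])@[u,v,1]
def plane(i,u,v,z):
    c,d=ray(i,u,v);return c+d*(z-c[2])/d[2]
def tri(*obs):
    A=np.zeros((3,3));b=np.zeros(3)
    for i,u,v in obs:
        c,d=ray(i,u,v);d=d/np.linalg.norm(d);P=np.eye(3)-np.outer(d,d);A+=P;b+=P@c
    return np.linalg.solve(A,b)
def proj(i,p):
    q=i['mtx']@(i['view']@np.append(p,1))[:3];return q[:2]/q[2]
E
python3 - <<'E'
from h import *
import cv2
T=np.load('pics/top0i.npz');S=np.load('pics/scene0i.npz')
T={k:T[k] for k in T};S={k:S[k] for k in S}
print('hole tri',tri((T,320.2,162),(S,298.2,166.5)),'top plane',plane(T,320.2,162,.18),'scene plane',plane(S,298.2,166.5,.18))
im=cv2.imread('pics/top0.png');d=np.load('pics/top0.npy')
cv2.imwrite('pics/hold.png',cv2.resize(im[190:290,310:450],None,fx=5,fy=5,interpolation=cv2.INTER_CUBIC))
# tray corners at z=.054 (wall top)
for u,v in [(250+80/4,70+118/4),(250+232/4,70+70/4)]: print('tray',plane(T,u,v,.048))
for u,v in [(421,215),(428,212)]: print('handle?',plane(T,u,v,.178),d[v,u])
print('reach edge',plane(T,280,322,0),'marker',plane(T,345,263,.009),'timer',plane(T,256,271,.018),'bottle',plane(T,172,233,.116))
E
```

```text
hole tri [ 0.5823 -0.0857  0.1772] top plane [ 0.5816 -0.0855  0.18  ] scene plane [ 0.5791 -0.0837  0.18  ]
tray [0.7687 0.0152 0.048 ]
tray [ 0.7954 -0.0753  0.048 ]
handle? [ 0.4708 -0.2765  0.178 ] 0.8327693
handle? [ 0.4762 -0.2904  0.178 ] 0.8154037
reach edge [ 0.2525  0.0061 -0.    ] marker [ 0.3825 -0.1479  0.009 ] timer [0.3697 0.0578 0.018 ] bottle [0.4543 0.2255 0.116 ]
```

View pics/hold.png

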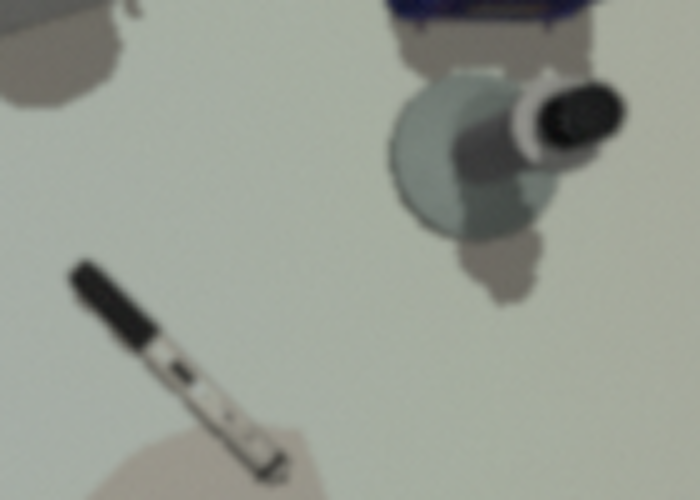

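Run:
```python
from h import *
T=np.load('pics/top0i.npz');W=np.load('pics/wrist0i.npz')
T={k:T[k] for k in T};W={k:W[k] for k in W}
R=np.array([[ 0.4076,-0.0005,0.9132],[-0.9132,0.0018,0.4076],[-0.0018,-1,0.0002]]);p=np.array([0.2342,-0.5246,0.2304])
V=W['view'];c=-V[:3,:3].T@V[:3,3];print('cam in tool',R.T@(c-p),'fwd',R.T@V[2,:3],'xaxis',R.T@V[0,:3])
d=np.load('pics/top0.npy')
for u,v in [(429,212),(428,211),(404,221),(398,230),(416,216),(410,180),(410,190),(400,185),(325,170),(318,152)]:
    c,r=ray(T,u,v);print((u,v),c+r*d[v,u])
print('foot',plane(T,404,221,.01),'handle top',plane(T,429,212,.178))
```

```text
cam in tool [-0.0007 -0.1431  0.0715] fwd [-0.0002  0.9586 -0.2846] xaxis [ 1.      0.0001 -0.0003]
(429, 212) [ 0.4763 -0.2928  0.1767]
(428, 211) [ 0.4785 -0.2914  0.1755]
(404, 221) [ 0.4726 -0.2798  0.0459]
(398, 230) [ 0.4555 -0.2749  0.0085]
(416, 216) [ 0.4739 -0.2805  0.1332]
(410, 180) [ 0.5678 -0.3026  0.0369]
(410, 190) [ 0.5428 -0.2981  0.0465]
(400, 185) [ 0.5496 -0.268   0.0763]
(325, 170) [ 0.5701 -0.0965  0.1578]
(318, 152) [ 0.6013 -0.0817  0.183 ]
foot [ 0.476  -0.2898  0.01  ] handle top [ 0.4762 -0.2924  0.178 ]
```

```bash
python3 -m creep '[[[-0.0115,-0.004,0.0316,0,0,0],[-0.0115,-0.004,0.0316,0,0,0],[-0.0115,-0.004,0.0316,0,0,0],[-0.0115,-0.004,0.0316,0,0,0],[-0.0115,-0.004,0.0316,0,0,0]]]' 0 60; python3 -m creep '[[[-0.0115,0,0.0316,0,0,0],[-0.0115,0,0.0316,0,0,0],[-0.0115,0,0.0316,0,0,0],[-0.0115,0,0.0316,0,0,0],[-0.0115,0,0.0316,0,0,0]]]'
```

```text
time: 0.57
tcp_pos: [0.3536, -0.409, 0.2472]
eef_rot: [[0.396, -0.006, 0.918], [-0.918, 0.004, 0.396], [-0.006, -1.0, -0.004]]
ft_force: [0.2, -0.7, -0.3]
gripper_width: 0.0853
time: 0.98
tcp_pos: [0.4806, -0.287, 0.247]
eef_rot: [[0.395, -0.006, 0.919], [-0.919, 0.003, 0.395], [-0.005, -1.0, -0.004]]
ft_force: [0.6, -0.4, -1.9]
gripper_width: 0.0854
```

```bash
cat > shot.py <<'E'
import sys,pickle
from station import arm
import cv2,numpy as np
def shot(n,tag):
    s=arm.observe();i=arm.camera_info(n);p,d=arm.get_image(n)
    cv2.imwrite(f"pics/{n}{tag}.png",p)
    pickle.dump((i,p,d,s),open(f"pics/{n}{tag}.pkl","wb"))
    return i,p,d,s
for a in sys.argv[1:]:
    n,t=a.split(':');i,p,d,s=shot(n,t);print(n,s['time'],s['tcp_pos'])
E
python3 shot.py wrist:1
```

```text
wrist 0.9833 [ 0.48057033 -0.2869848   0.24699251]
```

View pics/wrist1.png

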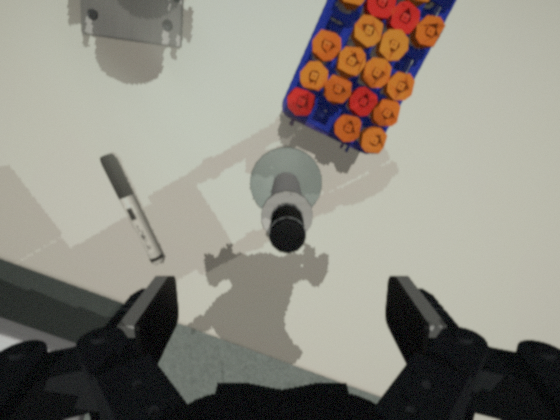

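Run:
```python
from h import *
import pickle,cv2
i,p,d,s=pickle.load(open('pics/wrist1.pkl','rb'))
g=p.max(2);m=np.zeros_like(g);m[190:262,250:330]=(g[190:262,250:330]<60)*255
c=max(cv2.findContours(m,0,2)[0],key=cv2.contourArea)
q=c[:,0];print('bbox',q.min(0),q.max(0))
# top disc: lower half of contour
low=q[q[:,1]>=236];A=np.c_[2*low,np.ones(len(low))];x=np.linalg.lstsq(A,(low**2).sum(1),rcond=None)[0];print('circle',x[:2],np.sqrt(x[2]+x[0]**2+x[1]**2))
print('handle top',plane(i,x[0],x[1],.178))
P=plane(i,x[0],x[1],.178)
print('expected flange px',proj(i,[P[0],P[1],.132]),'foot',proj(i,[P[0],P[1],.01]))
for z in (.178,.132,.01):
  for r in ([.012,.02,.04],):
    pass
# flange top disc & foot
m=np.zeros_like(g);b=p[...].astype(int)
for uv in [(287,234),(287,212),(286,180)]:
    cc,r=ray(i,*uv);print(uv,cc+r*d[uv[1],uv[0]],p[uv[1],uv[0]])
cv2.imwrite('pics/w1z.png',cv2.resize(p[130:270,220:360],None,fx=4,fy=4,interpolation=cv2.INTER_CUBIC))
print('tool',s['eef_rot'],s['tcp_pos'])
```

```text
bbox [270 205] [304 251]
circle [287.0115 233.9704] 16.92446487966701
handle top [ 0.4782 -0.2906  0.178 ]
expected flange px [286.4424 213.5449] foot [285.5631 181.9875]
(287, 234) [ 0.4785 -0.2904  0.179 ] [23 26 20]
(287, 212) [ 0.4868 -0.287   0.16  ] [23 20 26]
(286, 180) [ 0.4891 -0.286   0.0593] [104 106 107]
tool [[ 0.395  -0.006   0.9186]
 [-0.9186  0.0032  0.3951]
 [-0.0053 -1.     -0.0042]] [ 0.4806 -0.287   0.247 ]
```

View pics/w1z.png

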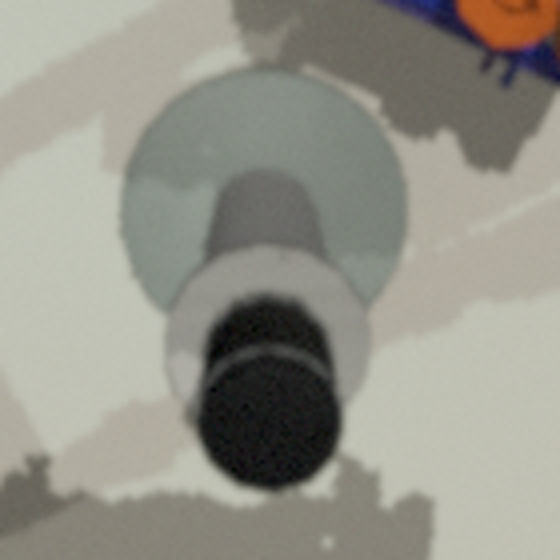

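```bash
python3 -m creep '[[[0.0026,0.01,-0.0042,0.24,0,-0.3],[0,0.025,0,0,0,0],[0,0.025,0,0,0,0],[0,0.025,0,0,0,0],[0,0.015,0,0,0,0]]]'; python3 -m creep '[[[0,0.008,0,0,0,0],[0,0,0,0,0,0]]]'; python3 shot.py wrist:2
```

```text
time: 1.45
tcp_pos: [0.4893, -0.2831, 0.1472]
eef_rot: [[0.408, 0.015, 0.913], [-0.913, -0.0, 0.408], [0.006, -1.0, 0.013]]
ft_force: [0.0, -0.3, -0.2]
gripper_width: 0.0855
time: 1.62
tcp_pos: [0.4869, -0.2815, 0.1347]
eef_rot: [[0.408, 0.008, 0.913], [-0.913, 0.005, 0.408], [-0.001, -1.0, 0.009]]
ft_force: [0.1, 0.3, -1.1]
gripper_width: 0.0852
wrist 1.6167 [ 0.4869066  -0.28145601  0.1346676 ]
```

View pics/wrist2.png

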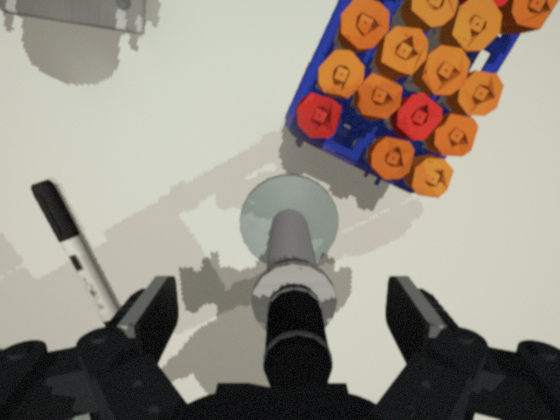

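```bash
python3 -m creep '[[[0.005,-0.002,-0.0122,-0.53,0,-0.07],[0,0,0,0,0,0],[0,0,0,0,0,0]]]'; python3 -c "
from station import arm;s=arm.observe();print(s['tcp_pos'],s['eef_rot'],s['joint_velocities'],s['qpos'])"
```

```text
time: 1.92
tcp_pos: [0.4785, -0.2938, 0.1401]
eef_rot: [[0.408, 0.003, 0.913], [-0.913, -0.004, 0.408], [0.005, -1.0, 0.001]]
ft_force: [0.7, 0.1, 0.0]
gripper_width: 0.0854
[ 0.47851673 -0.29380669  0.14013086] [[ 0.40836499  0.00335177  0.91281258]
 [-0.91280404 -0.00417353  0.4083765 ]
 [ 0.00517844 -0.99998567  0.00135519]] [-0.0211164  -0.01495663 -0.01916156 -0.0283153   0.01104372 -0.01001343] [-6.73791506e-01  3.19096559e-01  1.68069554e+00 -1.28980111e-03
  1.13657747e+00  4.76872699e-01]
```

```bash
python3 -m creep '[[[-0.0025,0.003,0.0006,0.2,0,0.2],[0,0,0,0,0,0],[0,0,0,0,0,0]]]'; python3 -m creep '[[[0,0,0,0,0,0],[0,0,0,0,0,0],[0,0,0,0,0,0],[0,0,0,0,0,0],[0,0,0,0,0,0]]]' 255 80;python3 -m creep '[[[0,0,0,0,0,0],[0,0,0,0,0,0],[0,0,0,0,0,0],[0,0,0,0,0,0],[0,0,0,0,0,0]]]'; python3 shot.py wrist:3 scene:3
```

```text
time: 2.17
tcp_pos: [0.479, -0.2928, 0.1396]
eef_rot: [[0.407, 0.01, 0.913], [-0.913, -0.003, 0.407], [0.006, -1.0, 0.008]]
ft_force: [0.7, 0.5, -0.3]
gripper_width: 0.0856
time: 2.58
tcp_pos: [0.4793, -0.2925, 0.1404]
eef_rot: [[0.408, 0.011, 0.913], [-0.913, -0.003, 0.408], [0.007, -1.0, 0.009]]
ft_force: [-1.1, 3.5, 4.1]
gripper_width: 0.0257
time: 3.0
tcp_pos: [0.4794, -0.2924, 0.1407]
eef_rot: [[0.408, 0.011, 0.913], [-0.913, -0.003, 0.408], [0.007, -1.0, 0.009]]
ft_force: [0.0, -0.4, 1.4]
gripper_width: 0.0221
wrist 3.0 [ 0.47941079 -0.29243757  0.14070179]
scene 3.05 [ 0.47940665 -0.29238734  0.14068694]
```

View pics/wrist3.png

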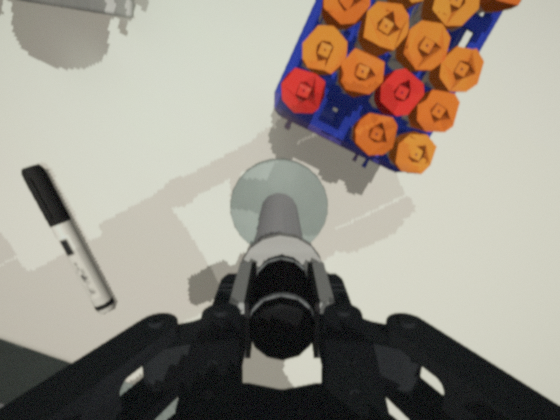

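```bash
python3 -m creep '[[[0.0001,-0.015,0.0001,0,0,0],[0.0002,-0.025,0.0002,0,0,0],[0.0002,-0.025,0.0002,0,0,0],[0.0002,-0.025,0.0002,0,0,0],[0.0002,-0.025,0.0002,0,0,0]]]'; python3 -m creep '[[[0.0002,-0.025,0.0002,0,0,0],[0,-0.01,0,0,0,0],[0,0,0,0,0,0],[0,0,0,0,0,0]]]'; python3 shot.py wrist:4 scene:4 top:4
```

```text
time: 3.52
tcp_pos: [0.4762, -0.2903, 0.2503]
eef_rot: [[0.408, -0.003, 0.913], [-0.913, 0.008, 0.408], [-0.008, -1.0, 0.001]]
ft_force: [-0.0, -0.6, -1.6]
gripper_width: 0.0225
time: 3.85
tcp_pos: [0.4783, -0.292, 0.2913]
eef_rot: [[0.408, 0.004, 0.913], [-0.913, 0.002, 0.408], [-0.0, -1.0, 0.005]]
ft_force: [0.1, -0.9, -1.2]
gripper_width: 0.0222
wrist 3.85 [ 0.47833343 -0.29203693  0.29130247]
scene 3.9 [ 0.47820055 -0.29196843  0.29095693]
top 3.95 [ 0.47793349 -0.29169022  0.29032093]
```

View pics/wrist4.png

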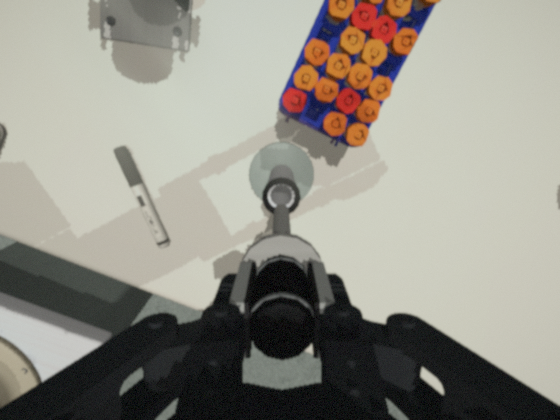

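View pics/scene4.png

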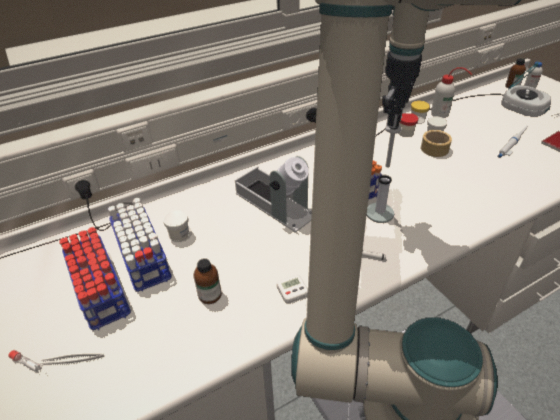

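View pics/top4.png

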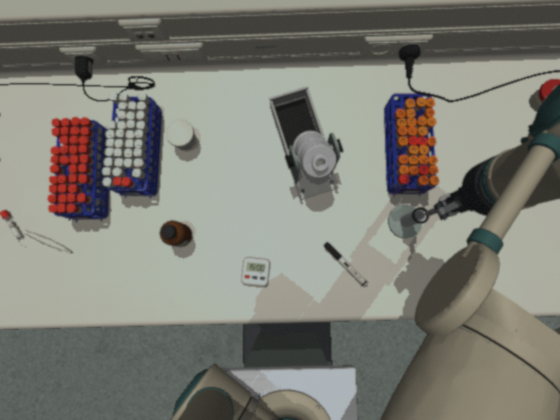

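Run:
```python
from h import *
import pickle,cv2
L=lambda f:pickle.load(open(f'pics/{f}.pkl','rb'))
W=L('wrist4');S=L('scene4');T=L('top4')
def z(p,a,b,c,d,n,f):cv2.imwrite(n,cv2.resize(p[a:b,c:d],None,fx=f,fy=f,interpolation=cv2.INTER_CUBIC))
z(W[1],170,250,235,325,'pics/w4z.png',7)
z(S[1],80,230,350,430,'pics/s4z.png',4)
z(T[1],185,245,385,465,'pics/t4z.png',8)
```

```text
(no output)
```

View pics/w4z.png

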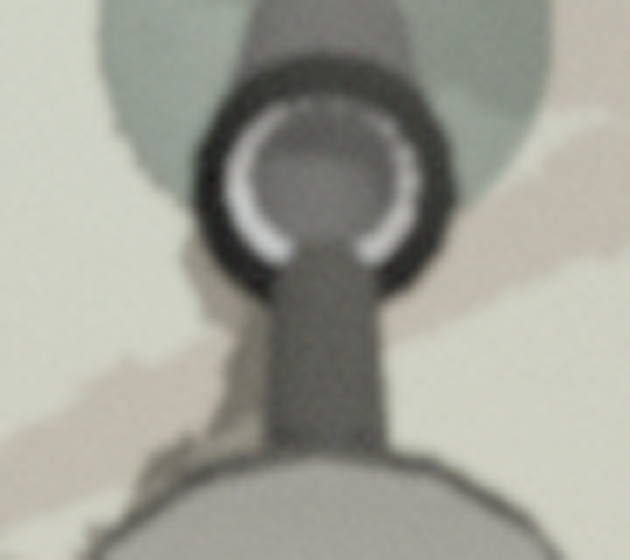

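View pics/s4z.png

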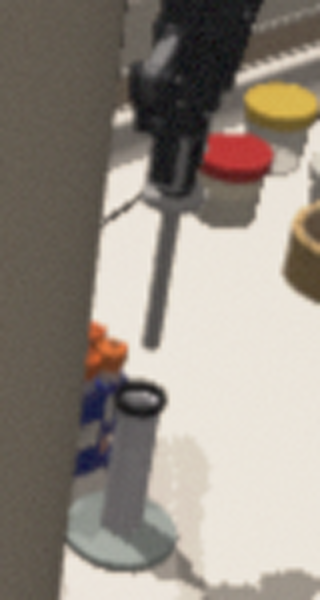

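View pics/t4z.png

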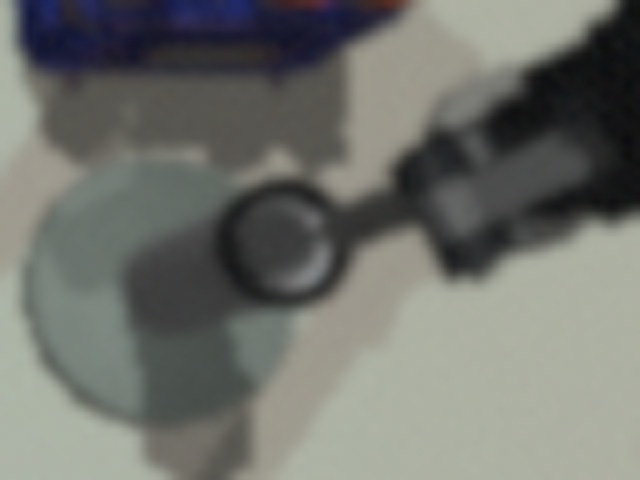

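Run:
```python
from h import *
import pickle
L=lambda f:pickle.load(open(f'pics/{f}.pkl','rb'))
W=L('wrist4');S=L('scene4');T=L('top4')
print('mouth W',plane(W[0],281.6,195.9,.126),'T',plane(T[0],420.4,215.4,.126),'S',plane(S[0],385,179.2,.126))
s=W[3];R=np.array(s['eef_rot']);p=np.array(s['tcp_pos'])
tip=p+R[:,1]*.1267
print('tip nominal',tip, proj(W[0],tip),proj(S[0],tip),'flange',proj(S[0],p+R[:,1]*.0147),proj(W[0],p+R[:,1]*.0087))
print('scene tip at z',plane(S[0],387.7,166.5,tip[2]),'tri', tri((W[0],281.5,205),(S[0],387.7,166.5)))
```

```text
mouth W [ 0.4777 -0.2915  0.126 ] T [ 0.4756 -0.2919  0.126 ] S [ 0.4728 -0.2884  0.126 ]
tip nominal [ 0.4789 -0.2918  0.1646] [282.5162 205.6787] [386.3719 165.8261] flange [392.4097 128.729 ] [283.1576 270.2572]
scene tip at z [ 0.4748 -0.2928  0.1646] tri [ 0.4774 -0.2927  0.1627]
```

Run:
```python
from h import *
import pickle
T=pickle.load(open('pics/top4.pkl','rb'))[0]
P=lambda x,y,z:plane(T,250+x/4,70+y/4,z)
for a,b,z in [((80,118),(155,345),.048),((232,70),(300,280),.048)]:
    d=P(*b,z)-P(*a,z);print(np.degrees(np.arctan2(-d[1],-d[0])))
d=P(155,365,.13)-P(362,303,.13);print(np.degrees(np.arctan2(-d[0],d[1])),np.linalg.norm(d))
d=P(80,118,.048)-P(232,70,.048);print(np.degrees(np.arctan2(-d[0],d[1])),np.linalg.norm(d))
```

```text
16.131895014448624
15.021284680683937
15.308094953381628 0.11426236699128205
16.407808463764205 0.09441808935309945
```

```bash
python3 -m creep '[[[0,-0.03,0,0,0,0],[0,-0.02,0,7,0,0],[-0.02,0,0,7,0,0],[-0.02,0,0,7,0,0],[-0.02,0,0,7,0,0]]]'; python3 -m creep '[[[-0.02,0,0,7,0,0],[-0.02,0,0,0,0,0],[-0.02,0,0,0,0,0],[0,0,0,0,0,0]]]'; python3 -c "
from station import arm;s=arm.observe();print(s['qpos'])"
```

```text
time: 4.42
tcp_pos: [0.4582, -0.2355, 0.3349]
eef_rot: [[0.415, 0.431, 0.801], [-0.91, 0.205, 0.361], [-0.009, -0.879, 0.477]]
ft_force: [-1.9, 0.1, -2.3]
gripper_width: 0.0226
time: 4.75
tcp_pos: [0.4238, -0.1753, 0.3262]
eef_rot: [[0.405, 0.523, 0.75], [-0.914, 0.255, 0.316], [-0.026, -0.813, 0.581]]
ft_force: [-1.1, 0.6, -1.0]
gripper_width: 0.0225
[-1.05170259 -0.08352189  1.85133464  0.63357806  1.37300991 -0.01804441]
```

```bash
cat > tgt.py <<'E'
from h import *
from station import arm
from scipy.spatial.transform import Rotation as Ro
import sys
H=np.array([0.5838,-0.0858,.18]);h=np.radians(15.7);LT=.1267
def go(out,H=H,h=h,off=(0,0)):
    """TCP target so that rod tip is `out` m outside the hole mouth"""
    t=np.radians(35)
    y=np.array([np.cos(h)*np.sin(t),np.sin(h)*np.sin(t),-np.cos(t)])
    x=np.array([np.sin(h),-np.cos(h),0]);z=np.cross(x,y)
    R=np.c_[x,y,z];p=H-y*(out+LT)
    s=arm.observe();R0=np.array(s['eef_rot']);p0=np.array(s['tcp_pos'])
    print('shift mm',1e3*R0.T@(p-p0),'turn deg',np.degrees(Ro.from_matrix(R0.T@R).as_rotvec()),'world',p,'F',s['ft_force'])
if __name__=='__main__': go(float(sys.argv[1]))
E
python3 tgt.py 0.06
```

```text
shift mm [-32.4512  39.6941  65.7406] turn deg [-0.437   5.8293 -5.9553] world [ 0.4807 -0.1148  0.3329] F [-1.1197  0.6452 -0.991 ]
```

```bash
python3 -m creep '[[[-0.008,0.01,0.016,0,2,-2],[-0.008,0.01,0.016,0,2,-2],[-0.008,0.01,0.016,-0.4,2,-2],[-0.007,0.008,0.015,0,0,0],[0,0,0,0,0,0]]]'; python3 -m creep '[[[0,0,0,0,0,0]]]';  python3 tgt.py 0.06; python3 shot.py wrist:5 top:5
```

```text
time: 5.17
tcp_pos: [0.4808, -0.122, 0.3253]
eef_rot: [[0.252, 0.547, 0.798], [-0.968, 0.149, 0.203], [-0.007, -0.824, 0.567]]
ft_force: [-1.1, 0.1, -0.7]
gripper_width: 0.0222
time: 5.25
tcp_pos: [0.4806, -0.121, 0.3241]
eef_rot: [[0.255, 0.545, 0.799], [-0.967, 0.15, 0.206], [-0.008, -0.825, 0.565]]
ft_force: [0.5, -0.9, -1.3]
gripper_width: 0.0223
shift mm [-6.0354 -6.2392  6.3542] turn deg [ 0.5809 -1.0406  0.1571] world [ 0.4807 -0.1148  0.3329] F [ 0.5068 -0.8742 -1.285 ]
wrist 5.25 [ 0.48056851 -0.12098249  0.32414871]
top 5.3 [ 0.48050598 -0.12129071  0.32411777]
```

View pics/wrist5.png

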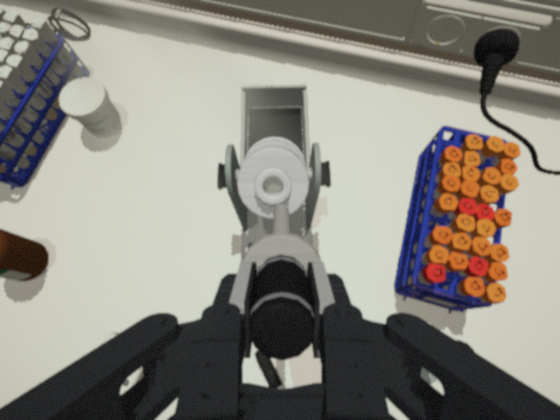

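View pics/top5.png

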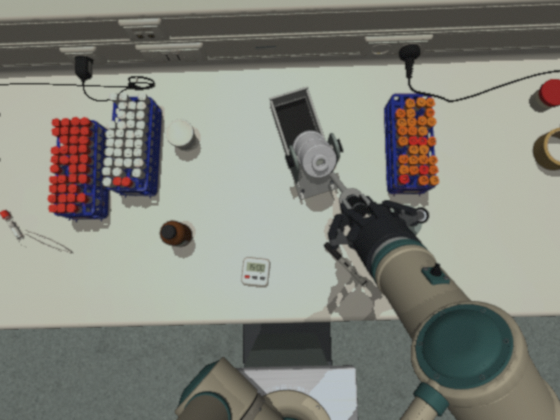

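Run:
```python
from h import *
import pickle,cv2
i,p,d,s=pickle.load(open('pics/wrist5.pkl','rb'))
cv2.imwrite('pics/w5z.png',cv2.resize(p[80:250,210:340],None,fx=4.6,fy=4.6,interpolation=cv2.INTER_CUBIC)[:600*2])
cv2.imwrite('pics/w5z.png',cv2.resize(p[130:250,210:340],None,fx=5,fy=5,interpolation=cv2.INTER_CUBIC))
R=np.array(s['eef_rot']);t=np.array(s['tcp_pos'])
print('pred tip px',proj(i,t+R[:,1]*.1267),'pred hole',proj(i,[.5838,-.0858,.18]),'pred flange',proj(i,t+R[:,1]*.0087))
```

```text
pred tip px [282.2825 205.7997] pred hole [275.1004 182.3682] pred flange [282.8085 270.258 ]
```

View pics/w5z.png

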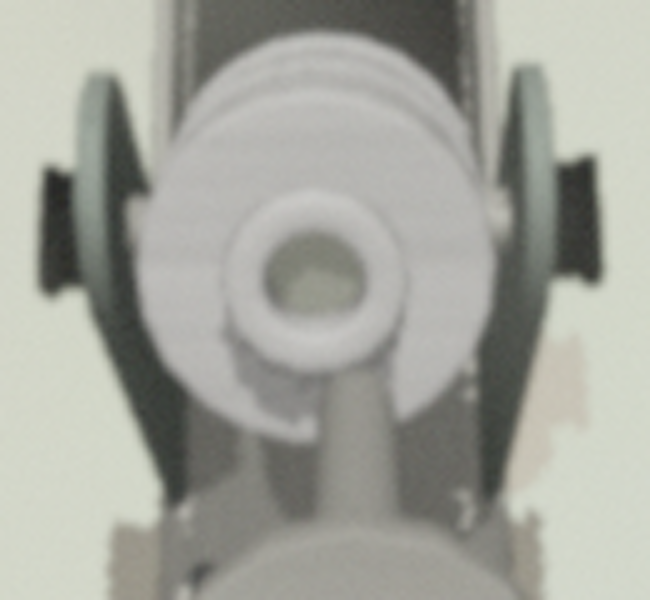

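Run:
```python
from h import *
import pickle
i,p,d,s=pickle.load(open('pics/wrist5.pkl','rb'));T=pickle.load(open('pics/top5.pkl','rb'))[0]
print(plane(i,273,185.5,.18), tri((i,273,185.5),(T,320.2,162)))
# stand heading from tray far wall top corners in wrist image and screws
a=plane(i,243,88,.048);b=plane(i,306,88,.048);print(a,b)
D=np.diff([plane(i,210+55/5,130+228/5,.13),plane(i,210+580/5,130+218/5,.13)],axis=0)[0];print(D,np.degrees(np.arctan2(D[0],-D[1])))
for uv in [(273,165),(262,185),(284,178),(250,175),(296,175),(273,155)]:
    c,r=ray(i,*uv);print(uv,c+r*d[uv[1],uv[0]])
```

```text
[ 0.5803 -0.0847  0.18  ] [ 0.581  -0.0851  0.1798]
[0.7709 0.0167 0.048 ] [ 0.7938 -0.0726  0.048 ]
[ 0.031  -0.1103  0.    ] 15.713018010291448
(273, 165) [ 0.5994 -0.0796  0.1824]
(262, 185) [ 0.578  -0.0748  0.1805]
(284, 178) [ 0.5883 -0.0932  0.1842]
(250, 175) [ 0.5864 -0.0604  0.177 ]
(296, 175) [ 0.5976 -0.1025  0.1763]
(273, 155) [ 0.6065 -0.0779  0.1883]
```

```bash
sed -i 's/0.5838,-0.0858/0.5808,-0.0850/' tgt.py; python3 tgt.py 0.02
```

```text
shift mm [-8.6807 32.5615  4.7244] turn deg [ 0.5594 -1.1541  0.2134] world [ 0.4998 -0.1078  0.3002] F [-0.6221  0.2207 -0.822 ]
```

```bash
python3 -m creep '[[[-0.0043,0,0.0024,0.3,-0.6,0.1],[-0.0043,0.01,0.0023,0.3,-0.6,0.1],[0,0.01,0,0,0,0],[0,0.01,0,0,0,0],[0,0,0,0,0,0]]]';python3 -m creep '[[[0,0,0,0,0,0],[0,0,0,0,0,0]]]'; python3 tgt.py 0.02; python3 shot.py wrist:6
python3 - <<'E'
from h import *
import pickle,cv2
i,p,d,s=pickle.load(open('pics/wrist6.pkl','rb'))
cv2.imwrite('pics/w6z.png',cv2.resize(p[130:250,210:340],None,fx=5,fy=5,interpolation=cv2.INTER_CUBIC))
R=np.array(s['eef_rot']);t=np.array(s['tcp_pos'])
print('pred tip px',proj(i,t+R[:,1]*.1267),'pred hole',proj(i,[.5808,-.0850,.18]))
E
```

```text
time: 5.77
tcp_pos: [0.4976, -0.1121, 0.3005]
eef_rot: [[0.266, 0.553, 0.79], [-0.964, 0.151, 0.219], [0.002, -0.82, 0.573]]
ft_force: [0.3, -0.4, -1.5]
gripper_width: 0.0226
time: 5.93
tcp_pos: [0.4971, -0.1132, 0.3002]
eef_rot: [[0.265, 0.552, 0.791], [-0.964, 0.151, 0.218], [0.001, -0.82, 0.572]]
ft_force: [-0.0, 0.4, -1.7]
gripper_width: 0.0222
shift mm [-4.5032  2.3056  3.327 ] turn deg [ 0.097  -0.2446  0.2117] world [ 0.4998 -0.1078  0.3002] F [-0.0378  0.422  -1.727 ]
wrist 5.9333 [ 0.49708697 -0.11318473  0.30015943]
pred tip px [282.3138 205.8019] pred hole [276.3067 194.9689]
```

View pics/w6z.png

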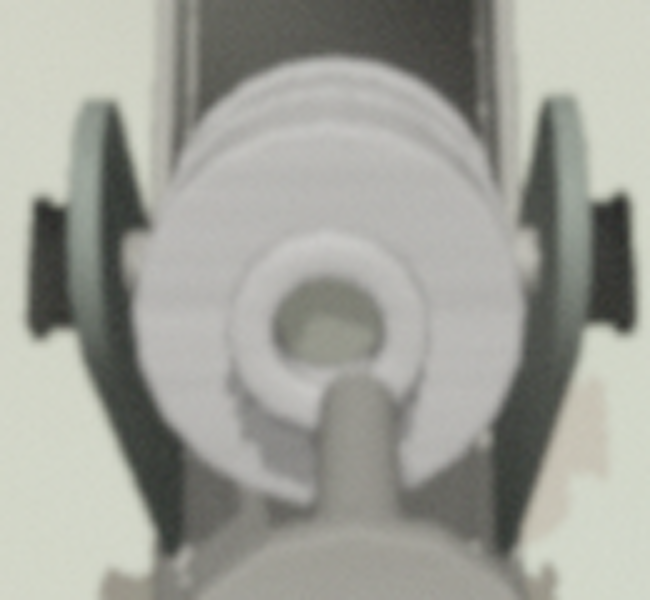

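```bash
python3 -m creep '[[[-0.0045,0.002,0.0033,0,-0.2,0.2],[0,0,0,0,0,0],[0,0,0,0,0,0]]]'; python3 tgt.py 0.008
```

```text
time: 6.23
tcp_pos: [0.4999, -0.1087, 0.302]
eef_rot: [[0.268, 0.553, 0.789], [-0.963, 0.153, 0.221], [0.002, -0.819, 0.574]]
ft_force: [-0.3, 0.3, -1.4]
gripper_width: 0.0226
shift mm [-0.9143 13.5821 -0.8946] turn deg [ 0.0048 -0.0471  0.1561] world [ 0.5064 -0.1059  0.2903] F [-0.2968  0.3264 -1.3691]
```

```bash
python3 -m creep '[[[-0.001,0.007,-0.0005,0,0,0.1],[0,0.007,0,0,0,0],[0,0,0,0,0,0],[0,0,0,0,0,0]]]'; python3 tgt.py 0.008; python3 shot.py wrist:7
python3 - <<'E'
from h import *
import pickle,cv2
i,p,d,s=pickle.load(open('pics/wrist7.pkl','rb'))
cv2.imwrite('pics/w7z.png',cv2.resize(p[130:250,210:340],None,fx=5,fy=5,interpolation=cv2.INTER_CUBIC))
R=np.array(s['eef_rot']);t=np.array(s['tcp_pos'])
print('pred tip px',proj(i,t+R[:,1]*.1267),'pred hole',proj(i,[.5808,-.0850,.18]))
E
```

```text
time: 6.57
tcp_pos: [0.5078, -0.1053, 0.2897]
eef_rot: [[0.27, 0.553, 0.788], [-0.963, 0.154, 0.222], [0.001, -0.819, 0.574]]
ft_force: [0.1, -0.6, -0.9]
gripper_width: 0.0222
shift mm [ 0.2612 -1.3769 -0.8321] turn deg [-0.0421  0.0085  0.0964] world [ 0.5064 -0.1059  0.2903] F [ 0.1167 -0.5881 -0.9379]
wrist 6.5667 [ 0.50776881 -0.10525905  0.28968986]
pred tip px [282.3272 205.8474] pred hole [282.3516 204.8563]
```

View pics/w7z.png

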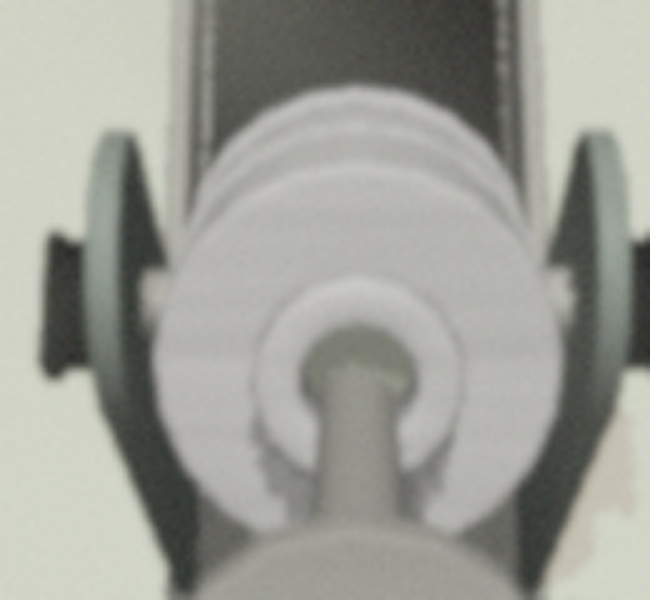

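```bash
python3 -m creep '[[[0,0.007,-0.0006,0,0,0],[0,0.007,0,0,0,0],[0,0.007,0,0,0,0],[0,0,0,0,0,0]]]'; python3 tgt.py -0.0175
```

```text
time: 6.95
tcp_pos: [0.5199, -0.102, 0.2703]
eef_rot: [[0.27, 0.553, 0.788], [-0.963, 0.154, 0.222], [0.001, -0.819, 0.574]]
ft_force: [-0.1, 0.1, -1.7]
gripper_width: 0.0223
shift mm [ 0.1452  1.0559 -0.0081] turn deg [-0.0307 -0.0041  0.1053] world [ 0.5205 -0.1019  0.2695] F [-0.0876  0.0699 -1.748 ]
```

```bash
python3 -m creep '[[[0,0.007,0,0,0,0],[0,0.007,0,0,0,0],[0,0.007,0,0,0,0],[0,0,0,0,0,0]]]'; python3 tgt.py -0.0375
```

```text
time: 7.28
tcp_pos: [0.5335, -0.0995, 0.2572]
eef_rot: [[0.272, 0.558, 0.784], [-0.962, 0.15, 0.226], [0.008, -0.816, 0.578]]
ft_force: [-0.1, 1.1, -1.7]
gripper_width: 0.0221
shift mm [-1.2053  2.403  -3.8063] turn deg [-0.3096  0.3266  0.3633] world [ 0.5315 -0.0988  0.2531] F [-0.1252  1.1335 -1.6717]
```

```bash
python3 -m creep '[[[-0.001,0.002,-0.0035,-0.3,0.3,0.3],[0,0,0,0,0,0]]]'; python3 tgt.py -0.0475; python3 -m creep '[[[0,0.007,0,0,0,0],[0,0,0,0,0,0],[0,0,0,0,0,0]]]'; python3 tgt.py -0.0475
```

```text
time: 7.45
tcp_pos: [0.5318, -0.0988, 0.2532]
eef_rot: [[0.271, 0.552, 0.788], [-0.963, 0.154, 0.222], [0.001, -0.819, 0.574]]
ft_force: [-0.2, 0.1, -1.7]
gripper_width: 0.0221
shift mm [-0.0708  9.9589 -0.2989] turn deg [0.0001 0.0253 0.043 ] world [ 0.5371 -0.0973  0.2449] F [-0.1842  0.0719 -1.7367]
time: 7.7
tcp_pos: [0.5363, -0.0981, 0.2477]
eef_rot: [[0.27, 0.553, 0.788], [-0.963, 0.154, 0.222], [0.002, -0.819, 0.574]]
ft_force: [0.4, 0.3, -1.0]
gripper_width: 0.0226
shift mm [-0.5862  2.8704 -0.8441] turn deg [-0.0608  0.0228  0.1012] world [ 0.5371 -0.0973  0.2449] F [ 0.3838  0.2659 -0.9986]
```

```bash
python3 -m creep '[[[-0.0005,0.008,-0.0007,0,0,0.1],[0,0.006,0,0,0,0],[0,0,0,0,0,0]]]'; python3 tgt.py -0.0655; python3 -m creep '[[[0,0.007,0,0,0,0],[0,0.006,0,0,0,0]]]'; python3 tgt.py -0.0755;python3 shot.py wrist:8 scene:8 top:8
```

```text
time: 7.95
tcp_pos: [0.5443, -0.0959, 0.2368]
eef_rot: [[0.271, 0.555, 0.786], [-0.963, 0.154, 0.223], [0.002, -0.817, 0.576]]
ft_force: [0.1, 0.1, -2.5]
gripper_width: 0.0223
shift mm [-0.6251  7.1702 -1.4071] turn deg [-0.1932  0.0967  0.0923] world [ 0.547  -0.0945  0.2301] F [ 0.0704  0.0765 -2.5214]
time: 8.12
tcp_pos: [0.5523, -0.0942, 0.228]
eef_rot: [[0.272, 0.558, 0.784], [-0.962, 0.153, 0.224], [0.005, -0.816, 0.578]]
ft_force: [-11.9, -0.7, 12.3]
gripper_width: 0.0225
shift mm [-1.1507  5.2352 -3.0046] turn deg [-0.3416  0.211   0.1984] world [ 0.5525 -0.0929  0.2219] F [-11.9343  -0.6808  12.3019]
wrist 8.1167 [ 0.5522773  -0.09418231  0.22795467]
scene 8.1667 [ 0.55232835 -0.0940102   0.22673576]
top 8.2167 [ 0.55212127 -0.09400239  0.22646596]
```

View pics/wrist8.png

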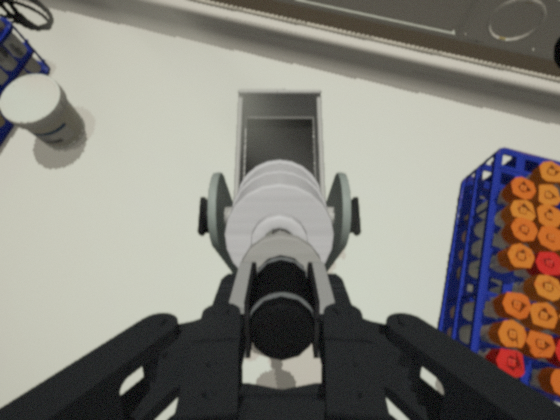

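View pics/scene8.png

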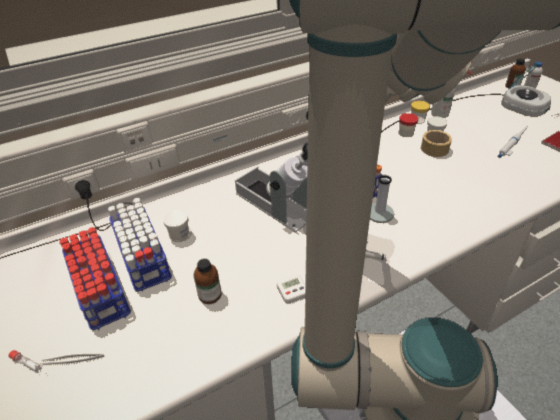

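```bash
python3 -m creep '[[[-0.001,0.005,-0.003,-0.3,0.2,0.2],[0,0.004,-0.0005,0,0,0]]]'; python3 tgt.py -0.08
```

```text
time: 8.43
tcp_pos: [0.5548, -0.093, 0.2171]
eef_rot: [[0.269, 0.553, 0.789], [-0.963, 0.155, 0.22], [-0.0, -0.819, 0.574]]
ft_force: [0.3, -0.4, -1.0]
gripper_width: 0.0223
shift mm [-0.7131 -0.7447  0.9721] turn deg [-0.0179 -0.1025  0.0446] world [ 0.555  -0.0922  0.2183] F [ 0.3153 -0.4072 -0.9909]
```

```bash
python3 -m creep '[[[0,0.003,0,0,0,0],[0,0,0,0,0,0],[0,0,0,0,0,0]]]'; python3 tgt.py -0.08; python3 shot.py wrist:9 scene:9
```

```text
time: 8.68
tcp_pos: [0.5568, -0.0921, 0.2123]
eef_rot: [[0.268, 0.551, 0.79], [-0.963, 0.156, 0.218], [-0.003, -0.82, 0.573]]
ft_force: [1.5, -0.3, -0.9]
gripper_width: 0.0219
shift mm [-0.3455 -5.8989  1.9428] turn deg [ 0.0736 -0.2101 -0.0624] world [ 0.555  -0.0922  0.2183] F [ 1.4893 -0.3215 -0.8544]
wrist 8.6833 [ 0.55682015 -0.0920852   0.21230468]
scene 8.7333 [ 0.55678306 -0.09209097  0.21231173]
```

View pics/wrist9.png

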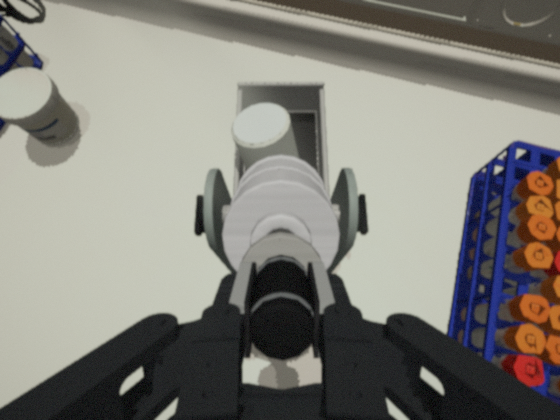

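View pics/scene9.png

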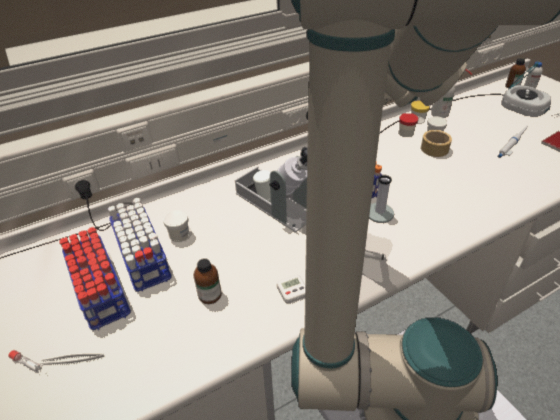

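```bash
python3 -m creep '[[[0,-0.012,0.001,0,-0.1,0],[0,-0.015,0,0,0,0],[0,-0.015,0,0,0,0],[0,0,0,0,0,0]]]'; python3 tgt.py -0.01
```

```text
time: 9.12
tcp_pos: [0.5346, -0.0984, 0.2484]
eef_rot: [[0.27, 0.551, 0.79], [-0.963, 0.157, 0.219], [-0.003, -0.82, 0.573]]
ft_force: [-0.5, 0.2, -1.2]
gripper_width: 0.0226
shift mm [ -0.443  -33.08     0.1526] turn deg [ 0.0445 -0.1585 -0.1223] world [ 0.5164 -0.1031  0.2756] F [-0.488   0.228  -1.2252]
```

```bash
python3 -m creep '[[[0,-0.015,0,0,-0.1,0],[0,-0.018,0,0,0,0],[0,0,0,0,0,0]]]'; python3 tgt.py 0.05;  python3 -m creep '[[[0,-0.02,0,0,0,0],[0,-0.02,0,0,0,0],[0,-0.02,0,0,0,0],[0,-0.015,0,0,0,0],[0,0,0,0,0,0]]]'; python3 tgt.py 0.06; python3 shot.py top:10
```

```text
time: 9.37
tcp_pos: [0.5162, -0.1036, 0.2756]
eef_rot: [[0.27, 0.551, 0.789], [-0.963, 0.157, 0.22], [-0.003, -0.819, 0.573]]
ft_force: [0.5, -0.4, -0.8]
gripper_width: 0.0222
shift mm [ -0.5483 -59.8579   0.2449] turn deg [ 0.0297 -0.0917 -0.1197] world [ 0.4832 -0.1124  0.3247] F [ 0.4966 -0.3812 -0.7515]
time: 9.78
tcp_pos: [0.4735, -0.1146, 0.3334]
eef_rot: [[0.271, 0.546, 0.793], [-0.962, 0.161, 0.219], [-0.008, -0.822, 0.569]]
ft_force: [0.1, -0.1, -1.3]
gripper_width: 0.0224
shift mm [0.5156 2.8312 3.2207] turn deg [ 0.3136 -0.2237 -0.4158] world [ 0.4777 -0.114   0.3329] F [ 0.0868 -0.0852 -1.282 ]
top 9.7833 [ 0.47347016 -0.11464187  0.33343506]
```

View pics/top10.png

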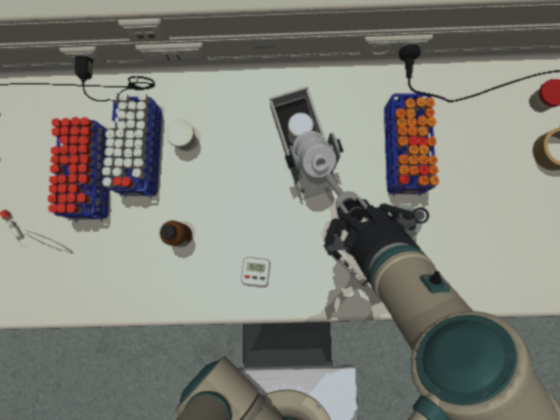

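```bash
cat > tg2.py <<'E'
from h import *
from station import arm
from scipy.spatial.transform import Rotation as Ro
import sys
def go(x,y,z,tx=0.011,ty=-0.003,az=-65.9):
    Y=np.array([tx,ty,-1]);Y/=np.linalg.norm(Y);a=np.radians(az)
    X=np.array([np.cos(a),np.sin(a),0]);X-=Y*(X@Y);X/=np.linalg.norm(X)
    R=np.c_[X,Y,np.cross(X,Y)]
    s=arm.observe();R0=np.array(s['eef_rot']);p0=np.array(s['tcp_pos'])
    print('shift mm',1e3*R0.T@(np.array([x,y,z])-p0),'turn',np.degrees(Ro.from_matrix(R0.T@R).as_rotvec()),'tcp',p0,'F',s['ft_force'])
if __name__=='__main__': go(*map(float,sys.argv[1:]))
E
python3 tg2.py 0.4785 -0.292 0.33
```

```text
shift mm [172.4024 -24.3063 -35.8995] turn [-34.0674  -8.3695   1.612 ] tcp [ 0.4734 -0.1143  0.3321] F [ 0.5771 -0.5715 -1.8216]
```

```bash
python3 -m creep '[[[0.028,-0.008,-0.006,0,0,0],[0.035,-0.008,-0.007,0,0,0],[0.035,-0.008,-0.007,-6,-1.5,0],[0.035,0,-0.008,-7,-2,0],[0.02,0,-0.008,-7,-2,0]]]'; python3 tg2.py 0.4785 -0.292 0.32
```

```text
time: 10.25
tcp_pos: [0.4684, -0.2719, 0.3202]
eef_rot: [[0.354, 0.235, 0.905], [-0.935, 0.076, 0.346], [0.012, -0.969, 0.247]]
ft_force: [-0.9, -0.9, -1.5]
gripper_width: 0.0223
shift mm [22.3874  1.0503  2.1537] turn [-13.7529  -3.3106   0.7217] tcp [ 0.4684 -0.2719  0.3202] F [-0.9243 -0.885  -1.4804]
```

```bash
python3 -m creep '[[[0.009,0,0.001,-6,-1.6,0.3],[0.009,0,0,-6,-1.6,0.3],[0,0,0,0,0,0],[0,0,0,0,0,0]]]'; python3 tg2.py 0.4785 -0.292 0.30
```

```text
time: 10.58
tcp_pos: [0.4839, -0.2923, 0.3103]
eef_rot: [[0.413, 0.024, 0.911], [-0.911, 0.007, 0.412], [0.004, -1.0, 0.024]]
ft_force: [-1.1, 0.3, -1.3]
gripper_width: 0.0224
shift mm [-2.5806 10.2085 -5.052 ] turn [-0.8909  0.2629 -0.2167] tcp [ 0.4839 -0.2923  0.3103] F [-1.1116  0.3499 -1.2557]
```

```bash
python3 -m creep '[[[-0.0025,0.01,-0.005,-0.9,0.3,-0.2],[0,0,0,0,0,0],[0,0,0,0,0,0]]]'; python3 tg2.py 0.4785 -0.292 0.295; python3 shot.py wrist:11
python3 - <<'E'
from h import *
import pickle,cv2
i,p,d,s=pickle.load(open('pics/wrist11.pkl','rb'))
cv2.imwrite('pics/w11z.png',cv2.resize(p[170:250,235:325],None,fx=7,fy=7,interpolation=cv2.INTER_CUBIC))
R=np.array(s['eef_rot']);t=np.array(s['tcp_pos'])
print('pred tip px',proj(i,t+R[:,1]*.1267),'mouth',proj(i,[.4777,-.2915,.126]))
E
```

```text
time: 10.83
tcp_pos: [0.4785, -0.2888, 0.2952]
eef_rot: [[0.41, 0.01, 0.912], [-0.912, 0.006, 0.409], [-0.001, -1.0, 0.012]]
ft_force: [-0.2, 0.3, 0.2]
gripper_width: 0.0224
shift mm [ 2.9597  0.224  -1.3418] turn [-0.158   0.0728 -0.4662] tcp [ 0.4785 -0.2888  0.2952] F [-0.2048  0.3388  0.1766]
wrist 10.8333 [ 0.47850973 -0.28875168  0.29524215]
pred tip px [282.5354 205.6888] mouth [284.978  197.7391]
```

View pics/w11z.png

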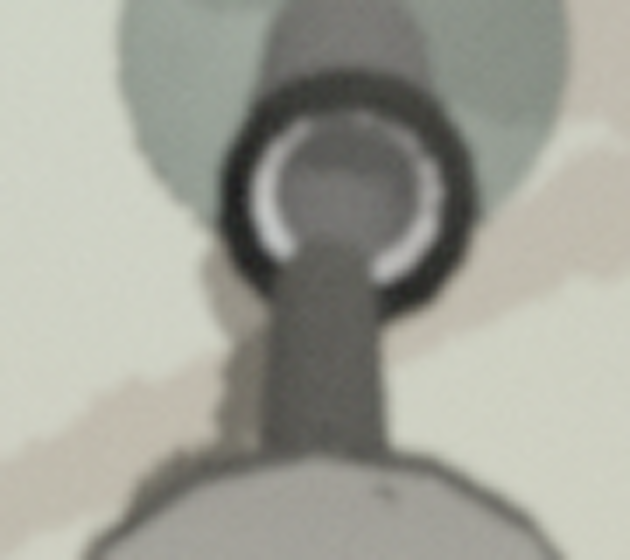

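```bash
python3 -m creep '[[[0.0025,0,-0.0012,-0.1,0,-0.4],[0,0.01,0,0,0,0],[0,0,0,0,0,0],[0,0,0,0,0,0]]]'; python3 tg2.py 0.4785 -0.292 0.28; python3 shot.py wrist:12
python3 - <<'E'
from h import *
import pickle,cv2
i,p,d,s=pickle.load(open('pics/wrist12.pkl','rb'))
cv2.imwrite('pics/w12z.png',cv2.resize(p[170:250,235:325],None,fx=7,fy=7,interpolation=cv2.INTER_CUBIC))
R=np.array(s['eef_rot']);t=np.array(s['tcp_pos'])
print('pred tip px',proj(i,t+R[:,1]*.1267),'mouth',proj(i,[.4777,-.2915,.126]))
E
```

```text
time: 11.22
tcp_pos: [0.4765, -0.2916, 0.2859]
eef_rot: [[0.407, 0.015, 0.913], [-0.913, -0.002, 0.407], [0.008, -1.0, 0.013]]
ft_force: [-1.4, 0.3, -1.0]
gripper_width: 0.0223
shift mm [1.1093 5.9326 1.6215] turn [-0.2232 -0.0866  0.0474] tcp [ 0.4765 -0.2916  0.2859] F [-1.3628  0.3031 -1.0049]
wrist 11.2167 [ 0.47647925 -0.2916337   0.28590235]
pred tip px [282.5061 205.6599] mouth [281.3725 196.9286]
```

View pics/w12z.png

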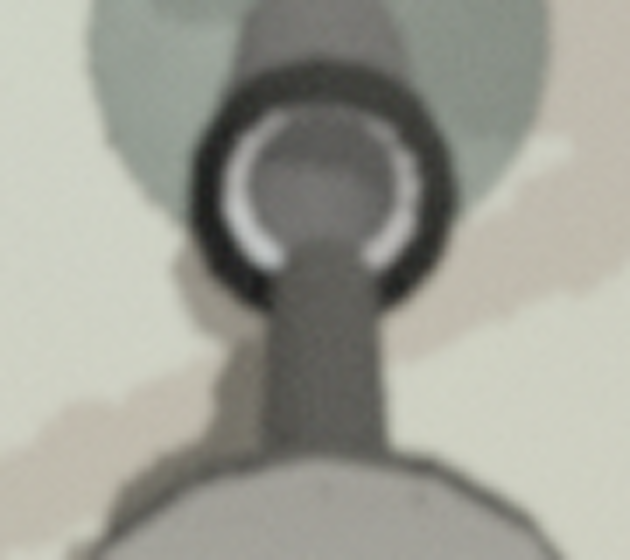

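```bash
python3 -m creep '[[[0.0005,0.009,0.0016,-0.2,0,0],[0,0.009,0,0,0,0],[0,0,0,0,0,0],[0,0,0,0,0,0]]]'; python3 tg2.py 0.4785 -0.292 0.262; python3 shot.py wrist:13 scene:13
python3 - <<'E'
from h import *
import pickle,cv2
i,p,d,s=pickle.load(open('pics/wrist13.pkl','rb'))
a=cv2.resize(p[170:250,235:325],None,fx=4,fy=4,interpolation=cv2.INTER_CUBIC)
q=pickle.load(open('pics/scene13.pkl','rb'))[1]
b=cv2.resize(q[110:190,350:430],None,fx=4,fy=4,interpolation=cv2.INTER_CUBIC)
cv2.imwrite('pics/w13z.png',np.hstack([a,b]))
R=np.array(s['eef_rot']);t=np.array(s['tcp_pos'])
print('pred tip px',proj(i,t+R[:,1]*.1267),'mouth',proj(i,[.4777,-.2915,.126]))
E
```

```text
time: 11.6
tcp_pos: [0.4784, -0.2915, 0.2663]
eef_rot: [[0.407, 0.012, 0.914], [-0.914, -0.004, 0.407], [0.008, -1.0, 0.009]]
ft_force: [-0.3, 0.4, -2.1]
gripper_width: 0.0226
shift mm [ 0.4215  4.298  -0.165 ] turn [-0.0297 -0.1094  0.0615] tcp [ 0.4784 -0.2915  0.2663] F [-0.3139  0.4411 -2.0892]
wrist 11.6 [ 0.47842821 -0.29153164  0.26629576]
scene 11.65 [ 0.47826373 -0.29139371  0.26609523]
pred tip px [282.5355 205.6566] mouth [280.6938 203.7428]
```

View pics/w13z.png

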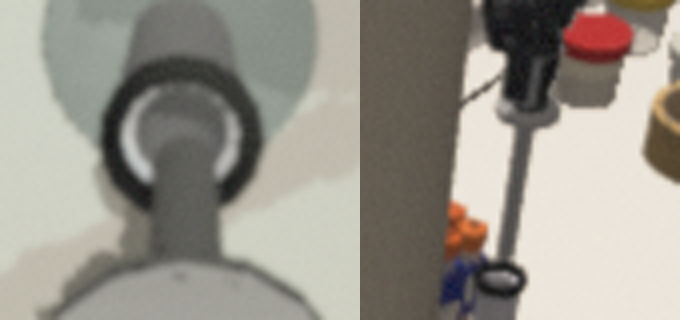

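```bash
python3 -m creep '[[[0.0001,0.01,-0.0002,0,0,0],[0,0.01,0,0,0,0],[0,0,0,0,0,0],[0,0,0,0,0,0]]]'; python3 tg2.py 0.4785 -0.292 0.24
```

```text
time: 12.03
tcp_pos: [0.4788, -0.292, 0.2447]
eef_rot: [[0.407, 0.012, 0.913], [-0.914, -0.004, 0.407], [0.009, -1.0, 0.01]]
ft_force: [-0.1, -0.7, -1.0]
gripper_width: 0.0223
shift mm [-0.1628  4.6744 -0.3739] turn [-0.0481 -0.0971  0.1031] tcp [ 0.4788 -0.292   0.2447] F [-0.069  -0.7188 -1.045 ]
```

```bash
python3 -m creep '[[[-0.0002,0.01,-0.0004,0,0,0],[-0.0001,0.01,0,0,0,0],[0,0.01,0,0,0,0],[0,0,0,0,0,0]]]'; python3 tg2.py 0.4787 -0.292 0.19
```

```text
time: 12.37
tcp_pos: [0.4786, -0.2919, 0.2115]
eef_rot: [[0.407, 0.012, 0.913], [-0.914, -0.004, 0.407], [0.009, -1.0, 0.01]]
ft_force: [0.6, 0.6, -1.1]
gripper_width: 0.0222
shift mm [-0.0448 21.5486 -0.1277] turn [-0.0421 -0.0987  0.0962] tcp [ 0.4786 -0.2919  0.2115] F [ 0.5636  0.6077 -1.1492]
```

```bash
python3 -m creep '[[[-0.0001,0.01,-0.0002,0,0,0],[-0.0001,0.01,0,0,0,0],[0,0.01,0,0,0,0],[0,0,0,0,0,0]]]'; python3 tg2.py 0.4790 -0.292 0.15
```

```text
time: 12.7
tcp_pos: [0.4784, -0.2917, 0.1777]
eef_rot: [[0.407, 0.011, 0.914], [-0.914, -0.003, 0.407], [0.008, -1.0, 0.009]]
ft_force: [-0.4, -0.8, -2.4]
gripper_width: 0.0225
shift mm [ 0.2988 27.6731  0.1757] turn [-0.0134 -0.0992  0.037 ] tcp [ 0.4784 -0.2917  0.1777] F [-0.4241 -0.7552 -2.4125]
```

```bash
python3 -m creep '[[[0.0001,0.01,0,0,0,0],[0.0001,0.01,0,0,0,0],[0,0.007,0,0,0,0],[0,0,0,0,0,0],[0,0,0,0,0,0]]]'; python3 tg2.py 0.4790 -0.292 0.141
```

```text
time: 13.12
tcp_pos: [0.4787, -0.292, 0.1469]
eef_rot: [[0.407, 0.011, 0.914], [-0.914, -0.003, 0.407], [0.007, -1.0, 0.009]]
ft_force: [0.2, -0.1, -1.3]
gripper_width: 0.0223
shift mm [0.095  5.8822 0.1692] turn [ 0.0127 -0.1046 -0.0149] tcp [ 0.4787 -0.292   0.1469] F [ 0.2013 -0.0764 -1.3477]
```

```bash
python3 -m creep '[[[0,0.004,0,0,0,0],[0,0,0,0,0,0],[0,0,0,0,0,0]]]'; python3 -m creep '[[[0,0.001,0,0,0,0],[0,0,0,0,0,0],[0,0,0,0,0,0]]]'; python3 shot.py scene:14 wrist:14;python3 tg2.py 0.4790 -0.292 0.14
python3 - <<'E'
import pickle,cv2
q=pickle.load(open('pics/scene14.pkl','rb'))[1]
cv2.imwrite('pics/s14z.png',cv2.resize(q[120:230,350:430],None,fx=5,fy=5,interpolation=cv2.INTER_CUBIC))
E
```

```text
time: 13.37
tcp_pos: [0.4793, -0.2923, 0.143]
eef_rot: [[0.407, 0.012, 0.914], [-0.914, -0.004, 0.407], [0.008, -1.0, 0.009]]
ft_force: [0.6, -0.1, -1.6]
gripper_width: 0.0221
time: 13.62
tcp_pos: [0.4798, -0.2927, 0.1428]
eef_rot: [[0.407, 0.013, 0.914], [-0.914, -0.005, 0.407], [0.01, -1.0, 0.01]]
ft_force: [0.6, 0.3, -1.1]
gripper_width: 0.0222
scene 13.6167 [ 0.47978487 -0.2927387   0.14281545]
wrist 13.6667 [ 0.47980073 -0.29275487  0.14282495]
shift mm [-1.0037  2.77   -0.4044] turn [-0.0689 -0.1027  0.1464] tcp [ 0.4797 -0.2927  0.1428] F [ 1.1703  0.2596 -0.6528]
```

View pics/s14z.png

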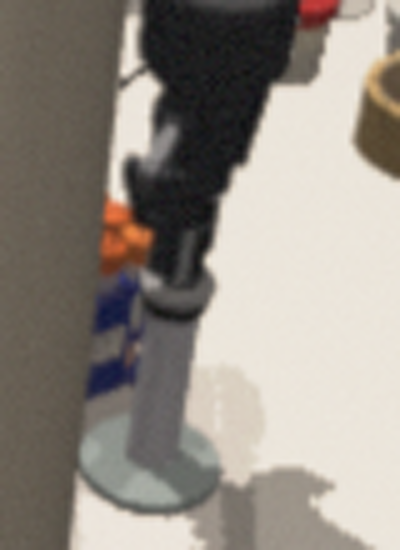

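```bash
python3 -m creep '[[[-0.0008,0.0015,-0.0004,0,0,0.1],[0,0,0,0,0,0],[0,0,0,0,0,0]]]'; python3 -m creep '[[[0,0.001,0,0,0,0],[0,0,0,0,0,0],[0,0,0,0,0,0]]]'; python3 -m creep '[[[0,0.001,0,0,0,0],[0,0,0,0,0,0]]]'
```

```text
time: 13.97
tcp_pos: [0.4791, -0.2922, 0.1414]
eef_rot: [[0.407, 0.013, 0.913], [-0.914, -0.003, 0.407], [0.008, -1.0, 0.01]]
ft_force: [-0.7, -0.5, -1.3]
gripper_width: 0.022
time: 14.22
tcp_pos: [0.4793, -0.2923, 0.1408]
eef_rot: [[0.407, 0.013, 0.913], [-0.914, -0.004, 0.407], [0.009, -1.0, 0.011]]
ft_force: [-0.8, 0.1, -1.0]
gripper_width: 0.0222
time: 14.38
tcp_pos: [0.4795, -0.2924, 0.141]
eef_rot: [[0.407, 0.014, 0.913], [-0.914, -0.004, 0.407], [0.01, -1.0, 0.011]]
ft_force: [-0.2, 0.5, -0.5]
gripper_width: 0.0222
```

```bash
python3 -m creep '[[[-0.0003,0.002,-0.0002,0,0,0.1],[0,0,0,0,0,0],[0,0,0,0,0,0]]]'; python3 -m creep '[[[0,0.002,0,0,0,0],[0,0,0,0,0,0]]]'
```

```text
time: 14.63
tcp_pos: [0.4801, -0.2928, 0.1413]
eef_rot: [[0.407, 0.016, 0.913], [-0.913, -0.005, 0.407], [0.011, -1.0, 0.013]]
ft_force: [0.4, -0.5, -1.3]
gripper_width: 0.0223
time: 14.8
tcp_pos: [0.4804, -0.293, 0.141]
eef_rot: [[0.407, 0.017, 0.913], [-0.913, -0.006, 0.407], [0.012, -1.0, 0.014]]
ft_force: [0.1, 0.2, -1.3]
gripper_width: 0.0224
```

```bash
python3 tg2.py 0.4791 -0.2922 0.138; python3 -m creep '[[[0.0003,0.004,-0.0012,-0.3,0,0.2]]]';python3 -m creep '[[[0,0,0,0,0,0]]]'; python3 tg2.py 0.4791 -0.2922 0.138
```

```text
shift mm [-1.3372  2.953  -0.9321] turn [-0.2753 -0.0909  0.289 ] tcp [ 0.4804 -0.293   0.141 ] F [ 0.0966  0.2351 -1.319 ]
time: 14.88
tcp_pos: [0.4807, -0.2933, 0.1404]
eef_rot: [[0.406, 0.015, 0.914], [-0.914, -0.004, 0.406], [0.01, -1.0, 0.012]]
ft_force: [-2.9, 9.5, 43.7]
gripper_width: 0.0224
time: 14.97
tcp_pos: [0.4812, -0.2933, 0.1417]
eef_rot: [[0.406, 0.016, 0.914], [-0.914, -0.005, 0.406], [0.011, -1.0, 0.013]]
ft_force: [0.7, -1.2, -2.5]
gripper_width: 0.0224
shift mm [-1.8821  3.6338 -1.4875] turn [-0.2206 -0.1286  0.2116] tcp [ 0.4812 -0.2933  0.1417] F [ 0.687  -1.1599 -2.5359]
```

```bash
python3 -m creep '[[[-0.0018,0.0003,-0.0014,-0.2,0,0.2],[0,0,0,0,0,0],[0,0,0,0,0,0]]]'; python3 -m creep '[[[0,0,0,0,0,0],[0,0,0,0,0,0],[0,0,0,0,0,0],[0,0,0,0,0,0],[0,0,0,0,0,0]]]' 0; python3 -m creep '[[[0,0,0,0,0,0],[0,0,0,0,0,0],[0,0,0,0,0,0]]]';python3 shot.py wrist:15 scene:15
```

```text
time: 15.22
tcp_pos: [0.4791, -0.2922, 0.1407]
eef_rot: [[0.406, 0.011, 0.914], [-0.914, -0.003, 0.406], [0.007, -1.0, 0.009]]
ft_force: [0.3, 0.3, 5.1]
gripper_width: 0.0223
time: 15.63
tcp_pos: [0.4785, -0.2921, 0.1385]
eef_rot: [[0.406, 0.009, 0.914], [-0.914, -0.002, 0.406], [0.005, -1.0, 0.007]]
ft_force: [0.2, 0.4, 0.4]
gripper_width: 0.0808
time: 15.88
tcp_pos: [0.4785, -0.2922, 0.1384]
eef_rot: [[0.406, 0.008, 0.914], [-0.914, -0.002, 0.406], [0.005, -1.0, 0.007]]
ft_force: [-0.5, -0.1, 0.1]
gripper_width: 0.0854
wrist 15.8833 [ 0.47846347 -0.29218999  0.1383574 ]
scene 15.9333 [ 0.47849682 -0.29219039  0.13835642]
```

View pics/wrist15.png

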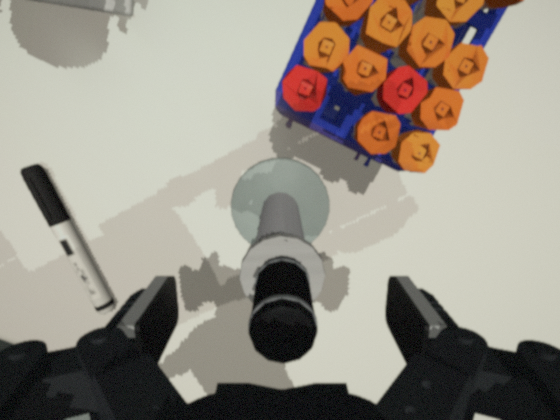

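Released and home. Withdraw straight up, then check.

```bash
python3 -m creep '[[[0,-0.015,0,0,0,0],[0.0002,-0.02,0.0002,0,0,0],[0.0002,-0.02,0.0002,0,0,0],[0,-0.025,0,0,0,0],[0,-0.02,0,0,0,0]]]'; python3 -m creep '[[[0,-0.01,-0.03,0,0,0],[0,0,-0.04,0,0,0],[0,0,-0.04,0,0,0],[0,0,-0.04,0,0,0],[0,0,0,0,0,0]]]';python3 -m creep '[[[0.03,0,0,0,0,0],[0.03,0,0,0,0,0],[0,0,0,0,0,0]]]';python3 shot.py wrist:16 scene:16 top:16
python3 - <<'E'
from h import *
import pickle,cv2
i,p,d,s=pickle.load(open('pics/scene16.pkl','rb'))
a=cv2.resize(p[110:230,340:420],None,fx=5,fy=5,interpolation=cv2.INTER_CUBIC)
i2,p2,d2,_=pickle.load(open('pics/top16.pkl','rb'))
b=cv2.resize(p2[80:200,240:320],None,fx=5,fy=5,interpolation=cv2.INTER_CUBIC)
cv2.imwrite('pics/c16.png',np.hstack([a,b]))
for n,ii in(('S',i),('T',i2)): print(n,'expected handle top',proj(ii,[.4777,-.2915,.178]),'flange top',proj(ii,[.4777,-.2915,.132]))
E
```

```text
time: 16.4
tcp_pos: [0.4751, -0.2898, 0.2362]
eef_rot: [[0.406, -0.003, 0.914], [-0.914, 0.007, 0.406], [-0.008, -1.0, 0.001]]
ft_force: [0.4, -0.9, -0.4]
gripper_width: 0.0852
time: 16.82
tcp_pos: [0.3384, -0.3552, 0.2525]
eef_rot: [[0.413, 0.008, 0.911], [-0.911, -0.004, 0.413], [0.007, -1.0, 0.006]]
ft_force: [-0.1, 0.7, -0.1]
gripper_width: 0.0854
time: 17.07
tcp_pos: [0.3603, -0.4114, 0.2543]
eef_rot: [[0.407, 0.009, 0.913], [-0.913, -0.006, 0.407], [0.009, -1.0, 0.006]]
ft_force: [-0.4, -0.0, 0.3]
gripper_width: 0.0857
wrist 17.0667 [ 0.36027903 -0.41135795  0.25432111]
scene 17.1167 [ 0.35928084 -0.40882763  0.2542229 ]
top 17.1667 [ 0.3588985  -0.40707088  0.25406169]
S expected handle top [387.2416 161.8834] flange top [385.0075 176.0625]
T expected handle top [428.4985 211.2341] flange top [421.0578 214.0517]
```

View pics/c16.png

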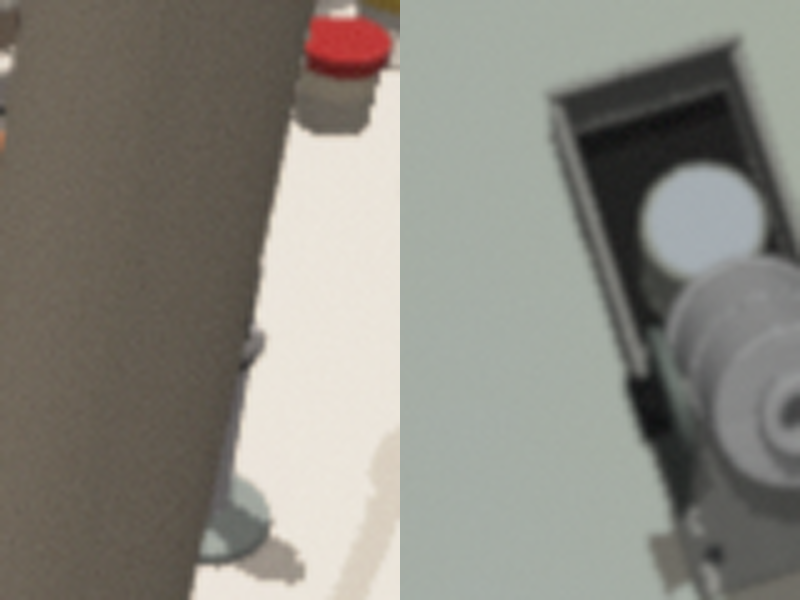

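View pics/top16.png

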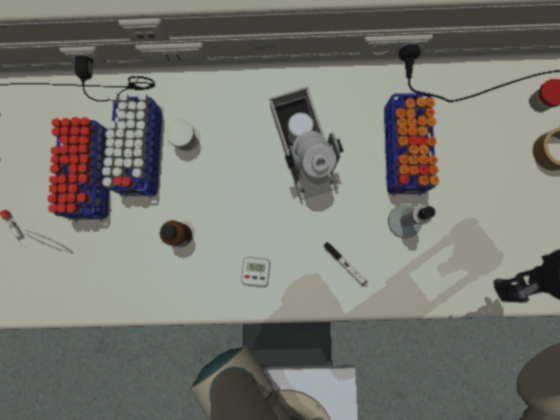

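View pics/wrist16.png

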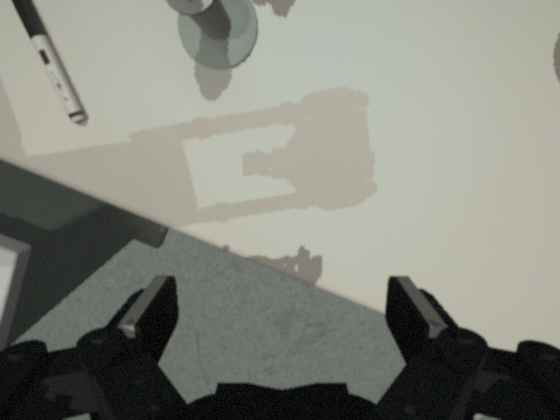

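Run:
```python
from h import *
import pickle,cv2
L=lambda f:pickle.load(open(f'pics/{f}.pkl','rb'))
a=cv2.imread('pics/top0.png');i,b,d,s=L('top16');c=L('top10')[1]
D=cv2.absdiff(a,b).max(2);
for n,(x0,x1,y0,y1) in dict(holder=(385,440,195,245),bottle=(155,195,215,250),cup=(165,197,118,150),timer=(238,275,255,290),marker=(320,370,238,290)).items(): print(n,(D[y0:y1,x0:x1]>40).sum())
print('adapter moved px',(cv2.absdiff(b,c).max(2)[90:150,270:325]>40).sum())
for uv in [(300,125),(293,123),(306,124),(299,116),(301,131)]:
    o,r=ray(i,*uv);P=o+r*d[uv[1],uv[0]];v=P[:2]-[.5815,-.0853];h=np.radians(15.7);print(uv,P,'along/side',v@[np.cos(h),np.sin(h)],v@[-np.sin(h),np.cos(h)])
d0=np.load('pics/top0.npy')
for u,v in [(429,212),(428,211),(427,214)]: print(d0[v,u],d[v,u])
cv2.imwrite('pics/h16.png',np.hstack([cv2.resize(x[195:245,385:445],None,fx=6,fy=6,interpolation=cv2.INTER_CUBIC) for x in (a,b)]))
```

```text
holder 0
bottle 0
cup 0
timer 0
marker 0
adapter moved px 0
(300, 125) [ 0.6909 -0.0518  0.0863] along/side 0.11438469118351641 0.0026011507031516116
(293, 123) [ 0.6962 -0.0363  0.0859] along/side 0.12368520872212573 0.016100509409495034
(306, 124) [ 0.6931 -0.0654  0.0854] along/side 0.11281576935402571 -0.011030383854758857
(299, 116) [ 0.7115 -0.0502  0.0876] along/side 0.13463416659383462 -0.0014300922430400542
(301, 131) [ 0.6753 -0.0534  0.0914] along/side 0.0988932765767833 0.005341238615760391
0.8167678 0.8150822
0.81823885 0.8147155
0.8148216 0.8133559
```

View pics/h16.png

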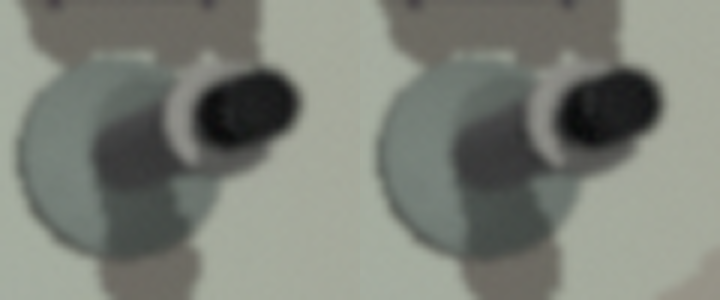

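```bash
python3 -m creep '[[[0,0,0,0,0,0],[0,0,0,0,0,0],[0,0,0,0,0,0]]]'; python3 -c "
from station import arm
print(arm.close_job())"
```

```text
time: 17.47
tcp_pos: [0.3586, -0.4029, 0.2539]
eef_rot: [[0.411, 0.006, 0.912], [-0.912, 0.002, 0.411], [0.0, -1.0, 0.006]]
ft_force: [-1.4, 0.1, 0.7]
gripper_width: 0.0854
the job is handed in; nothing more can be done
None
```

I pushed the adapter out of the bucket into the catch tray and put the rod back in its holder. The job was handed in at about 17.5 s.

- **Push:** I drove the rod tip about 86 mm in through the base hole. Reaction force peaked at about 17 N at the spring balls, then dropped away. The adapter now stands upright on the tray floor: its top measures about 87 mm high, where 88 mm is expected, and it had not moved between later pictures.
- **Rod return:** While seating the rod there was a brief 44 N reading at the wrist, through the rod against the holder, against the 120 N limit. After release the rod matches its starting appearance in the top view, with no changed pixels. Depth readings at the handle agree to 1.5–3.5 mm, so they do not settle its height any finer than that.
- **Bystanders:** The bottle, cup, timer and marker show no changed pixels from the start.

**Checks that disagreed or were blocked:** The scene camera put the holder's mouth about 5 mm away from where the wrist camera did, and the top camera about 2 mm, so I relied on the wrist camera for alignment. After I backed away, the arm hid most of the holder from the scene camera, so that view could not confirm the rod is fully home.

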